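Clear the paint mixer's deck and press the splined pot home

ROBOT

A 6-joint arm with a two-finger parallel gripper is mounted at the origin on the work surface. World frame = base frame: x ahead of the robot, y to its left, z up, the work surface at z = 0. Lengths are in m, angles in rad, forces in N, time in s.
With the tool pointing down it reaches from about 0.325 to 0.875 m from the base axis. Payload 4.4 kg.
Tool frame: the origin (TCP) lies at the very end of the fingers, on their centre line; the grasp point (between the pads) lies 19 mm behind it (pinch_z is the z of the grasp point in the tool frame, in m); z points along the fingers, y is the line along which they close (so a half turn about z gives the same grasp; the last joint's range is limited). The gripper opens to 85 mm and grips with 20 to 120 N. Pads are 22 mm wide; open, the fingers measure 114 mm over their backs; the gripper's body (76 mm by 85 mm) begins 54 mm behind the grasp point. The pads swing forward as they close: fully open they stand 13 mm farther back than shut.
Start: joints at [-1.48, 0.207, 1.542, -0, 1.393, -0.15], TCP at [0.138, -0.558, 0.231] pointing down, gripper open.
Joint ranges: [-2.73, 2.73], [-0.86, 2.22], [0.23, 2.46], [-1.11, 4.25], [0.08, 2.63], [-2.82, 2.82]. Speed limits (rad/s): [2.79, 2.79, 3.14, 3.14, 3.14, 3.14].

INTERFACE

Orientations are given as [roll, pitch, yaw] about the fixed x, y, z axes, in that order (R = Rz(yaw) Ry(pitch) Rx(roll)).
In Python, from workcell import sense, read_camera, get_calibration, sign_off, pinch_z gives the robot as it stands.
- The arm moves only by the tool apply_moves, never from a script. Its argument "commands" is a list that holds one entry, the list of rows, each a list of 7 numbers: the shift along the tool's x, y, z in mm, then the turn, a rotation vector about the tool's x, y, z in degrees, then the closure, from -1 (fully open) to 1 (shut). In form: [[[tx, ty, tz, ax, ay, az, hand], ...]]. A call has 1 to 20 rows; each row shifts and turns the commanded pose from where the row before left it, along the tool's axes as they then stand; what a row does not reach is not made up. A row lasts 1/10 s, in which the tool goes at most 50 mm and 8.59 degrees, less where a joint would pass 70% of its speed; a pose out of reach is approached as far as the arm can. A call is refused whole if a number of a shift passes 50 or a number of a turn 8.59, either way. A call with a gripper value outside its range is refused whole. The fingers move at their own pace and stop on an object; the grip force is fixed at half the most. Time passes only in rows, so rows that do not move let the fingers close. It gives the time, the measured TCP pose, the force, the opening and the grip force at its end, in the units of the state.
- sense(): the state, without advancing time (a new reading comes with each control period).
- read_camera(name): name is "scene" or "top"; returns the picture (480x640x3 uint8, red, green, blue); there is no depth.
- get_calibration(name): a dict with "vertical_fov" (degrees; the focal length in pixels is half the picture's height over the tangent of half this angle, whatever the lens; pixels are square), "cx", "cy" (the principal point, pixels), "world_from_camera" (4x4, takes a point from camera to world coordinates). Camera axes: x right, y down, z forward; pixel columns grow to the right and rows downward; lengths in m; the calibration is good to about 2 mm. A picture is of the moment at which its call begins. get_calibration takes no time and is no camera call.
- sign_off(): hands the job in; it is judged then, once.
The state is a dict: "clock": time; "joints": joint angles; "qvel": joint speeds; "tau": joint torques, N m; "eef_pos": TCP position; "ee_rot": TCP orientation; "contact_force": force on the tool from outside, world axes, zero at the start; "moment": the same for the moment, N m; "finger_gap": finger opening in m; "grasp_force": force on a finger pad.
Only numpy, scipy, OpenCV 4.12 (cv2) and the standard library are available. Lean on these libraries where they do the work, as an engineer would, in place of code of your own. Each camera call takes 0.05 s, during which the arm holds its last target. There are 200 camera calls.

TASK

Holding the green scraper block, wipe all four gravel chips off the white mixer's deck onto the table (do not push them with the gripper or the pot), then set the scraper down on the table clear of the mixer. Then take the mixing pot from its stand by its square yellow cap, turn it until its cross-shaped stem meshes with the slot in the mixer's drive plate, slide it fully home against the spring, and finish while still holding it there pressed firmly down. Leave the jar, bottle, paint box, brush, tape and dish where they are.

Things in the scene. Friction and masses are not known exactly. Their poses are not given: they have to be found in the camera images.
- mixer: Flat white table mixer, 160 x 160 mm, 50 mm high, fixed. Origin: centre of its underside; x and y along its sides. The deck (z = 50 mm in its frame) is flat, with no rim; a round dark steel drive plate 74 mm across is set flush in its middle.
- drive_top (a point): Centre of the drive plate's upper face, level with the deck. The plate's cross-shaped slot has its arms along this point's x and y: each bar 34 mm long, 12.5 mm wide, over 20 mm deep. The plate can turn about the vertical but friction of 0.15 N m holds it. The red cross 3 mm down in the slot is the sprung plunger.
- plunger (a joint): Sprung plunger in the slot, m pressed down: 0 at rest (its top 3 mm below the deck), 0.012 when the pot is fully home (pot's underside on the plate), stop at 0.014. Spring about 6 N at rest, 10 N at home, more than the pot's weight: it lifts the pot again unless the pot is kept pressed.
- pot: Closed pot, 0.2 kg: blue, 64 mm wide at the foot, 42 mm high; on it a square yellow grip cap 36 x 36 mm, z = 42 to 80 mm. Origin: centre of the round body's underside. Below, a black cross-shaped stem down to z = -15 mm: two bars 30 x 8 mm along x and y, parallel to the cap's flats, tapered over the last 3 mm; fits the slot in any of four quarter turns. Starts upright in the stand at any yaw.
- stand: Wooden stand 90 x 90 mm, 25 mm high, fixed, with a round 37 mm hole in which the pot's stem hangs; the pot's underside rests on its top. Origin: centre of its underside.
- scraper: Scraper block standing on its rubber foot: foot 120 mm (x) by 30 mm (y) by 15 mm high, above it a green handle 100 mm (x) by 22 mm (y) up to 60 mm. About 0.12 kg. Origin: centre of the underside of the foot; x along its length. Grip it across the 22 mm.
- chip1: Loose gravel chip 24 x 20 x 12 mm, about 14 g, lying flat on the mixer's deck within 50 mm of its middle. Origin: centre of its underside.
- chip2: Loose gravel chip 24 x 20 x 12 mm, about 14 g, lying flat on the mixer's deck within 50 mm of its middle. Origin: centre of its underside.
- chip3: Loose gravel chip 24 x 20 x 12 mm, about 14 g, lying flat on the mixer's deck within 50 mm of its middle. Origin: centre of its underside.
- chip4: Loose gravel chip 24 x 20 x 12 mm, about 14 g, lying flat on the mixer's deck within 50 mm of its middle. Origin: centre of its underside.
- jar: Bystander: steel jar of dark water, 80 mm across, 85 mm high. Origin: centre of its underside.
- bottle: Bystander: amber bottle, 52 mm across, 120 mm high. Origin: centre of its underside.
- paintbox: Bystander: white watercolour box 130 x 110 x 18 mm. Origin: centre of its underside.
- brush: Bystander: brush lying along its x, 200 mm long. Origin: on its underside.
- tape: Bystander: roll of yellow tape lying flat, 68 mm across, 18 mm high. Origin: centre of its underside.
- dish: Bystander: white dish, 72 mm across, 28 mm high. Origin: centre of its underside.
Not all that is in view belongs to the job. What is shaped like the pot but purple or turquoise is not meant.

How it is judged:
By the outcome, as a careful person would: the job done as asked, in the order asked, and still so for the second after the job is handed in, while the arm keeps its last pose, push and grip.
It also fails if it takes over 61 s, if anything falls off the work surface, if the arm or the gripper's body presses on something with over 40 N, if the wrist force passes 120 N, or if a joint passes its speed limit or range.

## Working session

There is one attempt and no reset: what is moved stays moved. The work goes in short steps, Python scripts to look and compute and a tool call to move; the robot and the scene stay as the last step left them, time stands still between calls to the robot, and variables do not carry over. Pictures are saved under pics/ and viewed, at most 13 in all, crops included, and the job is handed in when it is done.

Besides the shell and the picture viewer there is one more tool, called after ">>>" in YAML: its name, and indented under it one key for each argument. apply_moves: Moves the arm, as the interface text tells. Its arguments: {"type":"object","properties":{"commands":{"type":"array","items":{"type":"array","items":{"type":"array","items":{"type":"number"}}}}},"required":["commands"]}

```bash
mkdir -p pics; ls; python3 - <<'E'
from workcell import *
import cv2
print(sense(), pinch_z)
for n in("scene","top"):
    c=get_calibration(n);print(n,c)
    cv2.imwrite(f"pics/{n}0.png",read_camera(n)[:,:,::-1])
E
```

```text
pics
{'clock': 0.0, 'joints': array([-1.47948872e+00,  2.07413155e-01,  1.54300253e+00,  1.27266788e-06,
        1.39348903e+00, -1.50490690e-01]), 'qvel': array([-1.62662922e-04,  5.45342814e-04,  9.37282227e-05, -5.77992970e-04,
       -7.84498815e-04, -5.81560201e-04]), 'tau': array([ 1.45206792e-03, -3.83027887e+01, -2.91594243e+01, -1.02854615e-04,
        1.05160108e-02, -2.39897254e-06]), 'eef_pos': array([ 0.13760629, -0.55749332,  0.23010661]), 'ee_rot': array([-3.13930691e+00, -3.47870008e-04,  2.41797671e-01]), 'contact_force': array([-0.26303298, -0.61865615, -0.83385696]), 'moment': array([ 0.02832471, -0.0316607 , -0.01989267]), 'grasp_force': 0.0, 'finger_gap': 0.08544988660865659} -0.0187
scene {'vertical_fov': 43.092336505385134, 'cx': 315.8674098086499, 'cy': 241.15813895317845, 'world_from_camera': array([[-0.30077147,  0.5775328 , -0.75894162,  1.69371355],
       [ 0.95365837,  0.17504033, -0.2447378 ,  0.38599296],
       [-0.00849871, -0.79738118, -0.60341613,  1.01370855],
       [ 0.        ,  0.        ,  0.        ,  1.        ]])}
top {'vertical_fov': 54.24498628316975, 'cx': 321.2662634155414, 'cy': 249.7919872063664, 'world_from_camera': array([[ 1.53042012e-02, -9.95580893e-01,  9.26523990e-02,
         3.89405741e-01],
       [-9.99881060e-01, -1.54153254e-02, -4.83770278e-04,
        -9.80657656e-04],
       [ 1.90989932e-03, -9.26339752e-02, -9.95698398e-01,
         1.27905955e+00],
       [ 0.00000000e+00,  0.00000000e+00,  0.00000000e+00,
         1.00000000e+00]])}
```

View pics/scene0.png

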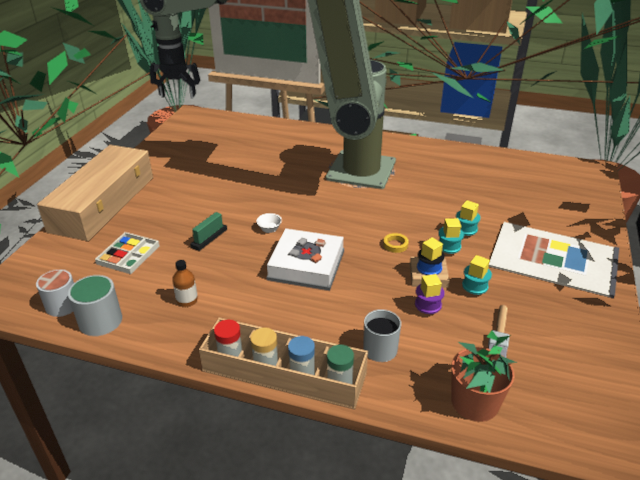

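View pics/top0.png

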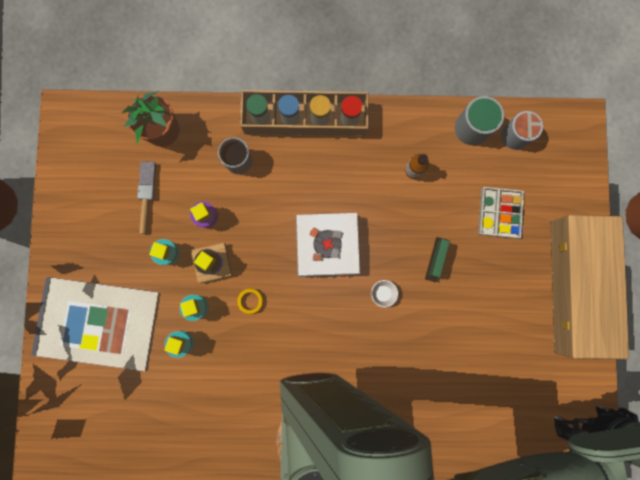

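The scene view shows the scraper at (208,231), the mixer at (305,257) and the blue pot on its wooden stand at (430,257). In the top view they are at (438,259), (328,245) and (208,262).

Pot candidates (top view):
- Purple: (203,214)
- Turquoise: (163,251), (193,307) and (178,344)
- Blue on the stand: (208,262). This one fits, because it has the blue body and sits in the stand.

Next I'll make one enlarged crop to confirm the pot, and measure.

```bash
cat > h.py <<'E'
from workcell import *
import cv2, numpy as np
def ray(n,uv):
    c=get_calibration(n);T=c["world_from_camera"];f=240/np.tan(np.radians(c["vertical_fov"]/2))
    uv=np.atleast_2d(uv).astype(float)
    d=np.c_[(uv[:,0]-c["cx"])/f,(uv[:,1]-c["cy"])/f,np.ones(len(uv))]@T[:3,:3].T
    return T[:3,3],d
def onz(n,uv,z):
    o,d=ray(n,uv);return o+d*((z-o[2])/d[:,2])[:,None]
def blobs(img,roi,lo,hi,amin=15):
    x0,y0,x1,y1=roi
    hsv=cv2.cvtColor(img[y0:y1,x0:x1],cv2.COLOR_RGB2HSV)
    m=cv2.inRange(hsv,np.array(lo),np.array(hi))
    cs,_=cv2.findContours(m,cv2.RETR_EXTERNAL,cv2.CHAIN_APPROX_NONE)
    return [c.reshape(-1,2)+[x0,y0] for c in cs if cv2.contourArea(c)>=amin]
def rect(n,c,z):
    "min-area rectangle in mm of a contour cast on height z: centre, size, angle of long side (deg)"
    p=onz(n,c,z)[:,:2]*1000
    (cx,cy),(w,h),a=cv2.minAreaRect(p.astype(np.float32))
    if w<h:w,h,a=h,w,a+90
    return np.round([cx,cy,w,h,(a+90)%180-90],1)
E
python3 - <<'E'
from h import *
t=read_camera("top");s=read_camera("scene")
def show(k,n,img,roi,lo,hi,z,a=15):
    for c in blobs(img,roi,lo,hi,a):print(k,n,c.mean(0).round(1),rect(n,c,z))
show("scraper","top",t,(415,225,465,295),(60,80,20),(95,255,255),.06)
show("cap","top",t,(140,190,240,370),(22,150,120),(35,255,255),.105)
show("mixer","top",t,(280,200,380,290),(0,0,170),(179,40,255),.05)
show("red","top",t,(280,200,380,290),(0,200,100),(5,255,255),.047,5)
show("stand","top",t,(185,238,240,290),(8,60,120),(20,150,255),.025)
A=cv2.resize(t[190:370,140:260],None,fx=3.3,fy=3.3,interpolation=cv2.INTER_CUBIC)
B=cv2.resize(t[205:285,290:368],(400,300),interpolation=cv2.INTER_CUBIC)
C=cv2.resize(s[220:320,390:510],(400,294),interpolation=cv2.INTER_CUBIC)
out=np.zeros((600,800,3),np.uint8);out[:594,:396]=A[:600];out[:300,400:]=B;out[300:594,400:]=C
cv2.imwrite("pics/crop1.png",out[:,:,::-1])
E
```

```text
scraper top [440.1 257.7] [ 486.7 -312.2   94.4   18.2  -15.6]
cap top [172.7 345.5] [256.5 361.5  39.8  35.4  78.6]
cap top [188.5 307.7] [348.7 326.1  36.1  35.2  19. ]
cap top [202.8 260.3] [468.1 295.2  38.7  38.   57.5]
cap top [157.7 250. ] [491.7 410.2  37.7  34.8  74.1]
cap top [198.9 211.1] [592.3 309.8  37.2  36.5  31.3]
mixer top [327.3 244. ] [520.6 -17.4 160.  159.2 -87.1]
stand top [204.6 274.9] [429.3 310.3  83.3  39.3  67.1]
stand top [207.5 249.4] [499.1 302.9  93.2  29.6 -75. ]
```

View pics/crop1.png

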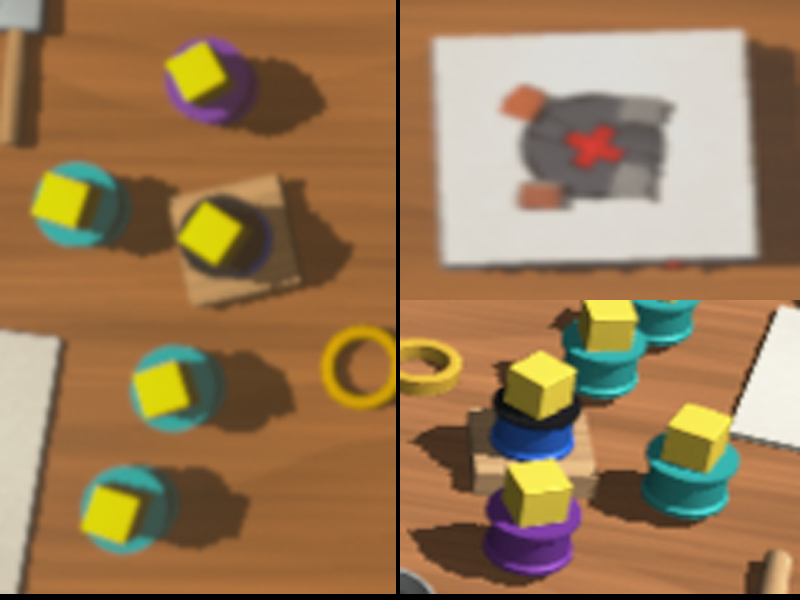

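The crop confirms the blue pot on the wooden stand, with its cap at top view (203,260). The other four are purple or turquoise without a stand. The deck holds two orange and two grey chips around the red cross.

The measured sizes match the description: scraper handle about 97x20, mixer 160x159, cap about 38. I'll move above the scraper now.

>>> apply_moves:
  commands:
    - [[20,-8,0,0,0,0,-1],[40,-15.5,0,0,0,0,-1],[40,-15.5,0,0,0,0,-1],[40,-15.5,0,0,0,0,-1],[40,-15.5,0,0,0,0,-1],[40,-15.5,0,0,0,0,-1],[40,-15.5,0,0,0,0,-1],[40,-15.5,0,0,0,0,-1],[40,-15.5,0,0,0,0,-1],[40,-15.5,0,0,0,0,-1],[17.5,-6.8,0,0,0,0,-1],[0,0,0,0,0,7.4,-1],[0,0,0,0,0,7.4,-1],[0,0,0,0,0,7.4,-1],[0,0,0,0,0,7.2,-1],[0,0,0,0,0,0,-1],[0,0,0,0,0,0,-1]]

```text
clock: 1.9
eef_pos: [0.4866, -0.3132, 0.2311]
ee_rot: [-3.141, 0.0, -0.269]
contact_force: [0.2, -1.2, 0.2]
finger_gap: 0.0855
grasp_force: 0.0
```

>>> apply_moves:
  commands:
    - [[0,0,20,0,0,0,-1],[0,0,35,0,0,0,-1],[0,0,40,0,0,0,-1],[0,0,40,0,0,0,-1],[0,0,40,0,0,0,-1],[0,0,20,0,0,0,-1],[0,0,10,0,0,0,-1],[0,0,0,0,0,0,1],[0,0,0,0,0,0,1],[0,0,0,0,0,0,1],[0,0,0,0,0,0,1],[0,0,0,0,0,0,1],[0,0,0,0,0,0,1],[0,0,0,0,0,0,1]]

```text
clock: 3.3
eef_pos: [0.4878, -0.3143, 0.028]
ee_rot: [3.14, -0.003, -0.271]
contact_force: [0.5, 1.0, 6.2]
finger_gap: 0.0211
grasp_force: 59.9
```

>>> apply_moves:
  commands:
    - [[0,0,-15,0,0,0,1],[0,0,-40,0,0,0,1],[0,0,-30,0,0,0,1],[0,0,-10,0,0,0,1],[0,0,0,0,0,-6.2,1],[0,0,0,0,0,-6.2,1],[0,0,0,0,0,-6,1],[4,-18,0,0,0,0,1],[9,-40,0,0,0,0,1],[9,-40,0,0,0,0,1],[9,-40,0,0,0,0,1],[8,-34,0,0,0,0,1],[3,-15,0,0,0,0,1],[0,0,0,0,0,0,1],[0,0,0,0,0,0,1]]

```text
clock: 4.8
eef_pos: [0.519, -0.1242, 0.121]
ee_rot: [3.141, 0.001, 0.05]
contact_force: [0.5, -0.6, -1.4]
finger_gap: 0.021
grasp_force: 59.1
```

```bash
python3 - <<'E'
from h import *
t=read_camera("top");s=read_camera("scene")
print(sense())
A=cv2.resize(t[190:300,280:400],(400,366),interpolation=cv2.INTER_CUBIC)
B=cv2.resize(s[170:300,200:360],(400,325),interpolation=cv2.INTER_CUBIC)
out=np.zeros((366,800,3),np.uint8);out[:,:400]=A;out[:325,400:]=B
cv2.imwrite("pics/crop2.png",out[:,:,::-1])
E
```

```text
{'clock': 4.9, 'joints': array([-3.98782003e-01,  2.39286359e-01,  1.74652810e+00, -5.25740286e-04,
        1.15581564e+00,  1.12394984e+00]), 'qvel': array([-0.01299409,  0.00123656, -0.0038123 ,  0.00338512, -0.00053187,
       -0.00175742]), 'tau': array([ 5.08853439e-01, -3.70410705e+01, -2.61719137e+01,  2.71830987e-02,
        1.89037516e-02,  3.51701208e-03]), 'eef_pos': array([ 0.5191292 , -0.12536472,  0.12118215]), 'ee_rot': array([3.14117498e+00, 2.41709441e-04, 4.82764099e-02]), 'contact_force': array([-0.19994066, -0.11228528, -0.24736349]), 'moment': array([ 0.00117261, -0.01636976,  0.03552657]), 'grasp_force': 59.10712122917175, 'finger_gap': 0.02102380138002822}
```

View pics/crop2.png

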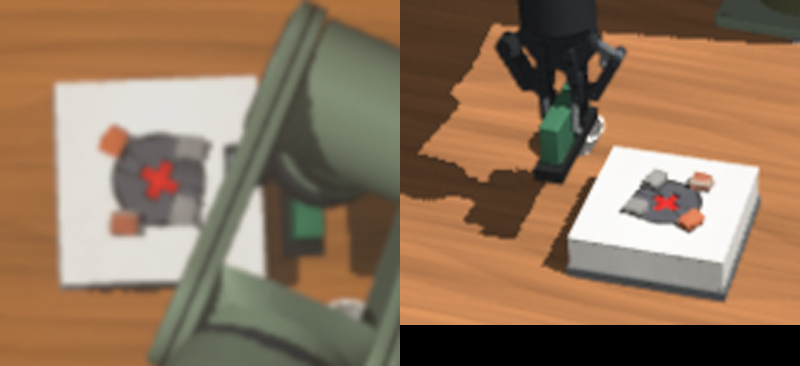

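The scraper is held level, with its foot parallel to the deck side. The chips lie within the foot's width, in the left crop at (115,140), (125,222), (190,147) and (183,210). I'll lower it and sweep towards +y.

>>> apply_moves:
  commands:
    - [[0,0,20,0,0,0,1],[0,0,16,0,0,0,1],[0,0,5,0,0,0,1],[0,0,0,0,0,0,1],[0,-10,0,0,0,0,1],[0,-10,0,0,0,0,1],[0,-10,0,0,0,0,1],[0,-10,0,0,0,0,1]]

```text
clock: 5.7
eef_pos: [0.5175, -0.0833, 0.0809]
ee_rot: [3.141, -0.001, 0.05]
contact_force: [0.5, 0.3, -0.9]
finger_gap: 0.0212
grasp_force: 59.1
```

>>> apply_moves:
  commands:
    - [[3,-10,1,0,0,0,1],[1,-10,0,0,0,0,1],[0,-10,0,0,0,0,1],[0,-10,0,0,0,0,1],[0,-10,0,0,0,0,1],[0,-10,0,0,0,0,1],[0,-10,0,0,0,0,1],[0,-10,0,0,0,0,1],[0,-10,0,0,0,0,1],[0,-10,0,0,0,0,1],[0,-10,0,0,0,0,1],[0,-10,0,0,0,0,1],[0,-10,0,0,0,0,1],[0,-10,0,0,0,0,1],[0,-10,0,0,0,0,1],[0,-10,0,0,0,0,1],[0,-5,0,0,0,0,1],[0,0,0,0,0,0,1]]

```text
clock: 7.5
eef_pos: [0.513, 0.0813, 0.0793]
ee_rot: [-3.142, 0.0, 0.051]
contact_force: [0.3, -0.5, -1.2]
finger_gap: 0.0211
grasp_force: 59.1
```

```bash
python3 - <<'E'
from h import *
t=read_camera("top");s=read_camera("scene")
A=cv2.resize(t[190:300,240:360],(400,366),interpolation=cv2.INTER_CUBIC)
B=cv2.resize(s[190:320,240:400],(400,325),interpolation=cv2.INTER_CUBIC)
out=np.zeros((366,800,3),np.uint8);out[:,:400]=A;out[:325,400:]=B
cv2.imwrite("pics/crop3.png",out[:,:,::-1])
E
```

```text
(no output)
```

View pics/crop3.png

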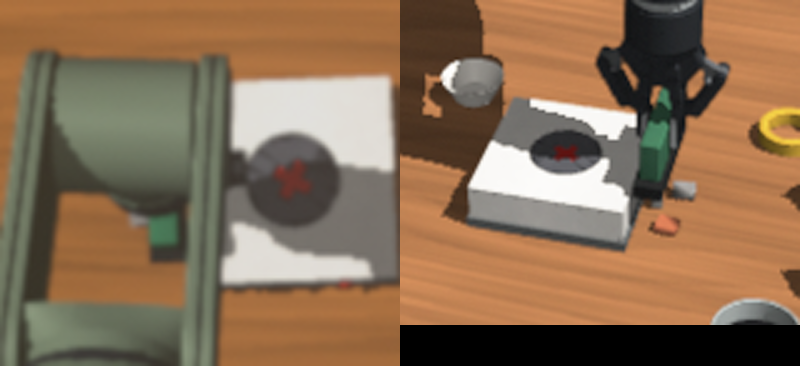

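The deck looks clear, and chips lie on the table at about (665,225) and (685,188) in the right crop. I'll lift, move back, and check before setting the scraper down.

>>> apply_moves:
  commands:
    - [[0,0,-20,0,0,0,1],[0,0,-30,0,0,0,1],[0,0,-10,0,0,0,1],[0,20,0,0,0,0,1],[-3,40,0,0,0,0,1],[-4,45,0,0,0,0,1],[-4,45,0,0,0,0,1],[-4,45,0,0,0,0,1],[-4,45,0,0,0,0,1],[-4,45,0,0,0,0,1],[-4,45,0,0,0,0,1],[-3,37,0,0,0,0,1],[0,15,0,0,0,0,1],[0,0,0,0,0,0,1],[0,0,0,0,0,0,1]]

```text
clock: 9.1
eef_pos: [0.5017, -0.3014, 0.1385]
ee_rot: [-3.14, 0.001, 0.049]
contact_force: [0.1, -0.7, -1.3]
finger_gap: 0.0214
grasp_force: 59.2
```

```bash
python3 - <<'E'
from h import *
t=read_camera("top");s=read_camera("scene")
for k,lo,hi in(("red",(0,150,60),(6,255,255)),("redhi",(170,150,60),(179,255,255))):
    for c in blobs(t,(290,205,368,280),lo,hi,8):print(k,c.mean(0),rect("top",c,.047))
for c in blobs(t,(290,205,368,285),(0,0,170),(179,40,255),200):print("mixer",rect("top",c,.05))
for c in blobs(t,(305,225,350,265),(0,0,0),(179,80,140),100):print("plate",c.mean(0),rect("top",c,.05))
A=cv2.resize(t[190:300,240:360],(400,366),interpolation=cv2.INTER_CUBIC)
B=cv2.resize(s[190:320,240:400],(400,325),interpolation=cv2.INTER_CUBIC)
out=np.zeros((366,800,3),np.uint8);out[:,:400]=A;out[:325,400:]=B
cv2.imwrite("pics/crop4.png",out[:,:,::-1])
E
```

```text
red [327.31034483 243.51724138] [520.  -17.3  21.9  21.8  19.1]
mixer [520.4 -17.4 160.5 159.6 -87.2]
plate [327.31578947 243.59210526] [520.8 -16.5  71.6  68.6   0.9]
```

View pics/crop4.png

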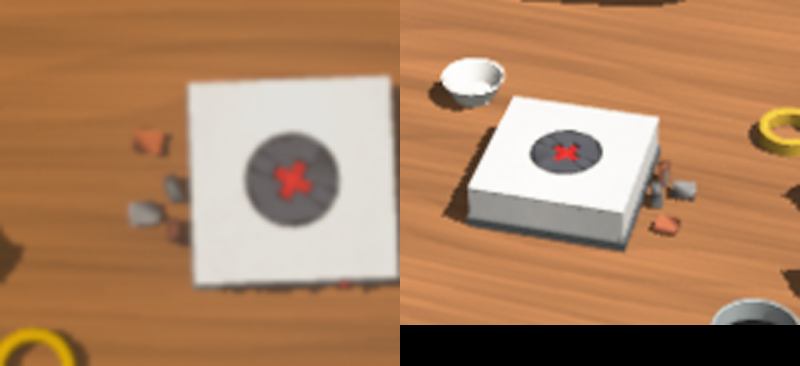

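All four chips are on the table beside the mixer, in the left crop at (150,142), (175,188), (148,212) and (178,232). The deck is clear, so I'll set the scraper down.

>>> apply_moves:
  commands:
    - [[0,0,20,0,0,0,1],[0,0,35,0,0,0,1],[0,0,35,0,0,0,1],[0,0,14,0,0,0,1],[0,0,5,0,0,0,1],[0,0,1.5,0,0,0,1],[0,0,0,0,0,0,1],[0,0,0,0,0,0,1]]

```text
clock: 10.0
eef_pos: [0.5035, -0.3035, 0.0307]
ee_rot: [3.139, -0.003, 0.05]
contact_force: [1.0, 1.1, -1.5]
finger_gap: 0.0214
grasp_force: 59.3
```

```bash
cat >> h.py <<'E'
def ortho(n,img,c,z,half=.03,px=.0005):
    "rectified view of the plane z about c (m): column ~ x, row ~ y"
    q=c+np.array([[-1,-1],[1,-1],[1,1],[-1,1]])*half
    T=get_calibration(n);W=np.linalg.inv(T["world_from_camera"]);f=240/np.tan(np.radians(T["vertical_fov"]/2))
    p=(np.c_[q,np.full(4,z),np.ones(4)]@W.T)[:,:3]
    uv=np.c_[f*p[:,0]/p[:,2]+T["cx"],f*p[:,1]/p[:,2]+T["cy"]]
    k=2*half/px
    H=cv2.getPerspectiveTransform(uv.astype(np.float32),np.float32([[0,0],[k,0],[k,k],[0,k]]))
    return cv2.warpPerspective(img,H,(int(k),int(k)),flags=cv2.INTER_CUBIC)
E
python3 - <<'E'
from h import *
print(sense()["contact_force"],sense()["eef_pos"])
imgs=[]
for n in("top","scene"):
    o=ortho(n,read_camera(n),np.array([.5205,-.0172]),.047).astype(float)
    r=np.clip(o[:,:,0]-1.3*np.maximum(o[:,:,1],o[:,:,2])-25,0,None)
    y,x=np.mgrid[:120,:120]*.5-29.75
    for it in range(4):
        w=r*(np.hypot(x-(0 if it==0 else mx),y-(0 if it==0 else my))<20)
        mx,my=(w*x).sum()/w.sum(),(w*y).sum()/w.sum()
    z=(x-mx)+1j*(y-my)
    for p in(2,4):
        m=(w*abs(z)**p*np.exp(4j*np.angle(z))).sum();print(n,p,"centre",520.5+mx,-17.2+my,"yaw",np.degrees(np.angle(m))/4,abs(m)/(w*abs(z)**p).sum())
    imgs.append(cv2.resize(o.astype(np.uint8),(400,400)))
cv2.imwrite("pics/cross.png",np.hstack(imgs)[:,:,::-1])
E
```

```text
[ 0.97220587  1.05133195 -1.4973429 ] [ 0.50352479 -0.30346579  0.03073632]
top 2 centre 520.7984120326647 -17.21379935043477 yaw -26.85440376190431 0.5005896550949239
top 4 centre 520.7984120326647 -17.21379935043477 yaw -26.796069476840533 0.6194850528141679
scene 2 centre 524.7848884860558 -18.07687564076949 yaw -27.001589808593458 0.5236768417757002
scene 4 centre 524.7848884860558 -18.07687564076949 yaw -26.804673870870896 0.6436307026562059
```

View pics/cross.png

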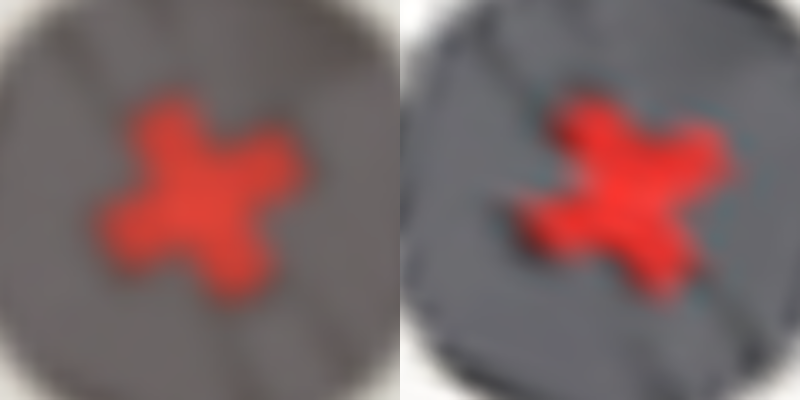

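The rectified views show the slot cross clearly. Both cameras give a yaw of -26.8° (mod 90) and agree on the centre to 4 mm. The scraper is still about 2 mm above the table, so I'll lower it, release and rise.

>>> apply_moves:
  commands:
    - [[0,0,1.5,0,0,0,1],[0,0,1.2,0,0,0,1],[0,0,0,0,0,0,1],[0,0,0,0,0,0,1]]

```text
clock: 10.5
eef_pos: [0.5028, -0.3032, 0.0279]
ee_rot: [3.14, -0.001, 0.05]
contact_force: [-2.0, 0.9, 7.1]
finger_gap: 0.021
grasp_force: 60.3
```

>>> apply_moves:
  commands:
    - [[0,0,0,0,0,0,-1],[0,0,0,0,0,0,-1],[0,0,0,0,0,0,-1],[0,0,0,0,0,0,-1],[0,0,-20,0,0,0,-1],[0,0,-40,0,0,0,-1],[0,0,-45,0,0,0,-1],[0,0,-45,0,0,0,-1],[0,0,-20,0,0,0,-1],[0,0,0,0,0,-8.5,-1],[0,0,0,0,0,-8.5,-1],[0,0,0,0,0,-8.5,-1],[0,0,0,0,0,-8.5,-1],[0,0,0,0,0,-8.5,-1],[0,0,0,0,0,-8.5,-1],[0,0,0,0,0,-3.5,-1],[0,0,0,0,0,0,-1]]

```text
clock: 12.2
eef_pos: [0.502, -0.3024, 0.1958]
ee_rot: [-3.141, -0.0, 1.001]
contact_force: [0.5, -0.4, 0.3]
finger_gap: 0.0851
grasp_force: 0.0
```

```bash
python3 - <<'E'
from h import *
t=read_camera("top");s=read_camera("scene")
for c in blobs(t,(415,225,465,305),(60,80,20),(95,255,255)):print("scraper",rect("top",c,.06))
hs=cv2.cvtColor(t[245:278,185:222],cv2.COLOR_RGB2HSV);print(hs[6:26:2,8:32:2,2])
hs=cv2.cvtColor(s[232:275,412:450],cv2.COLOR_RGB2HSV);print(hs[4:40:3,4:34:3,2])
o=ortho("top",t,np.array([.468,.295]),.105);o2=ortho("scene",s,np.array([.468,.295]),.105)
cv2.imwrite("pics/cap.png",cv2.resize(np.hstack([o,o2]),(800,400))[:,:,::-1])
E
```

```text
scraper [ 520.4 -299.6   57.9   20.3    3. ]
[[194 204 200 154 153 130  76  69  70  75  97 135]
 [207 205 149 134 216 215 169  90  65  63  65  70]
 [203 167 112 202 223 224 221 197 125  69  61  62]
 [184 121 181 223 224 224 224 223 215 166  81  61]
 [146 151 219 224 224 224 224 224 224 209 106  71]
 [142 211 223 224 224 224 224 224 220 155  83  69]
 [126 185 220 224 224 223 223 223 189  91  74  61]
 [149 107 147 212 223 223 223 210 115  78  63  60]
 [165 130  77 112 183 220 219 150  80  68  59  60]
 [165 173 105  72  86 147 169  87  72  62  60  59]]
[[201 199 199 198 197 195 194 196  79 131]
 [197 200 203 204 216 252 250 200  58  89]
 [191  77  90 252 252 252 252 252 219  74]
 [197 105 107 124 249 252 252 253 251  86]
 [209 173  96 113 114 205 252 226 228  81]
 [194  35 102 113 113 114 230 227 226  71]
 [180  17 105 113 114 113 227 226 223  37]
 [103  28  16  44 111 126 226 152  38  38]
 [ 93  56  31  36  30 125  37  37  37 169]
 [ 88  67  84  70  43  35  37  49 157 231]
 [ 69  74  86  94 100 101 145 170 175 229]
 [ 91  94  89  96 113 138 159 173 224 223]]
```

View pics/cap.png

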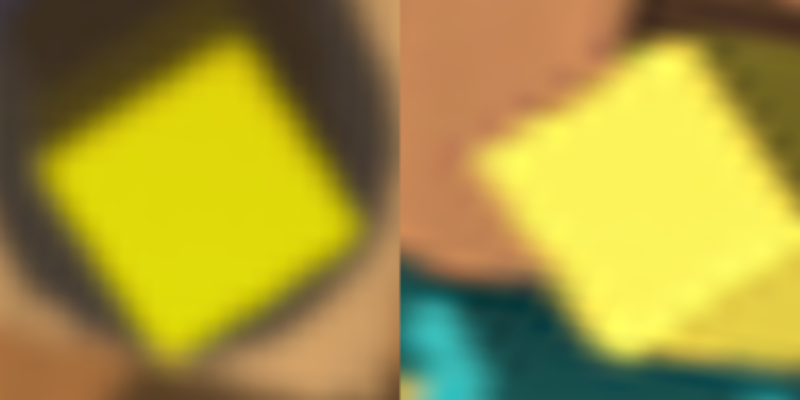

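The cap's top face is a clean square about 36 mm a side, yawed 57° (mod 90). It is centred at about x 470, y 294.6; the scene camera reads +4 to +7 mm in x for both pot and slot, a shared bias. I'll move over the pot.

>>> apply_moves:
  commands:
    - [[17.3,-12.5,0,0,0,0,-1],[34.7,-24.9,0,0,0,0,-1],[34.7,-24.9,0,0,0,0,-1],[34.7,-24.9,0,0,0,0,-1],[34.7,-24.9,0,0,0,0,-1],[34.7,-24.9,0,0,0,0,-1],[34.7,-24.9,0,0,0,0,-1],[34.7,-24.9,0,0,0,0,-1],[34.7,-24.9,0,0,0,0,-1],[34.7,-24.9,0,0,0,0,-1],[34.7,-24.9,0,0,0,0,-1],[34.7,-24.9,0,0,0,0,-1],[34.7,-24.9,0,0,0,0,-1],[34.7,-24.9,0,0,0,0,-1],[17.3,-12.5,0,0,0,0,-1],[0,0,0,0,0,0,-1],[0,0,0,0,0,0,-1]]

```text
clock: 14.0
eef_pos: [0.4695, 0.2949, 0.1959]
ee_rot: [-3.141, 0.001, 1.002]
contact_force: [-0.8, -1.0, -0.1]
finger_gap: 0.085
grasp_force: 0.0
```

>>> apply_moves:
  commands:
    - [[0,0,20,0,0,0,-1],[0,0,30,0,0,0,-1],[0,0,30,0,0,0,-1],[0,0,25,0,0,0,-1],[0,0,12,0,0,0,-1],[0,0,4,0,0,0,-1],[0,0,0,0,0,0,-1],[0,0,0,0,0,0,1],[0,0,0,0,0,0,1],[0,0,0,0,0,0,1],[0,0,0,0,0,0,1],[0,0,0,0,0,0,1],[0,0,0,0,0,0,1]]

```text
clock: 15.3
eef_pos: [0.471, 0.2951, 0.0762]
ee_rot: [3.141, -0.001, 1.001]
contact_force: [-2.2, 0.7, 6.3]
finger_gap: 0.0353
grasp_force: 61.0
```

>>> apply_moves:
  commands:
    - [[0,0,-10,0,0,0,1],[0,0,-25,0,0,0,1],[0,0,-30,0,0,0,1],[0,0,-15,0,0,0,1],[0,0,0,0,0,-3,1],[0,0,0,0,0,-2.8,1],[-16,11.6,0,0,0,0,1],[-32,23.2,0,0,0,0,1],[-32,23.2,0,0,0,0,1],[-32,23.2,0,0,0,0,1],[-32,23.2,0,0,0,0,1],[-32,23.2,0,0,0,0,1],[-32,23.2,0,0,0,0,1],[-32,23.2,0,0,0,0,1],[-16,11.6,0,0,0,0,1],[0,0,0,0,0,0,1],[0,0,0,0,0,0,1]]

```text
clock: 17.0
eef_pos: [0.5199, -0.0176, 0.1545]
ee_rot: [-3.14, -0.0, 1.101]
contact_force: [0.3, -0.0, -2.5]
finger_gap: 0.0348
grasp_force: 60.7
```

```bash
python3 - <<'E'
from h import *
t=read_camera("top");s=read_camera("scene");print(sense()["eef_pos"],sense()["ee_rot"])
A=cv2.resize(t[195:295,265:385],(400,333),interpolation=cv2.INTER_CUBIC)
B=cv2.resize(s[160:300,230:380],(400,373),interpolation=cv2.INTER_CUBIC)
out=np.zeros((373,800,3),np.uint8);out[:333,:400]=A;out[:,400:]=B
cv2.imwrite("pics/held.png",out[:,:,::-1])
E
```

```text
[ 0.51984088 -0.0166016   0.15455946] [-3.14002735e+00 -5.59994444e-05  1.10318611e+00]
```

View pics/held.png

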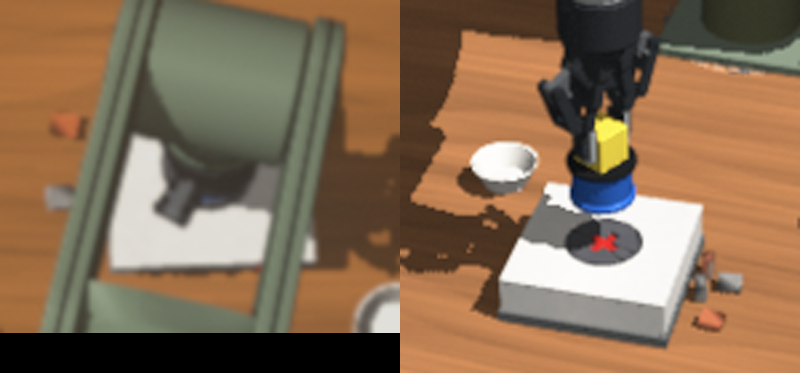

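The pot is held upright. Its blue foot at (603,195) sits laterally over the cross at (604,243), and only the scene camera sees it. I'll lower it to just above the plate and compare its foot with the slot in that one camera.

>>> apply_moves:
  commands:
    - [[0,0,12,0,0,0,1],[0,0,16,0,0,0,1],[0,0,6,0,0,0,1],[0,0,0,0,0,0,1],[0,0,0,0,0,0,1]]

```text
clock: 17.6
eef_pos: [0.5205, -0.0172, 0.121]
ee_rot: [-3.141, 0.0, 1.103]
contact_force: [0.2, 0.2, -3.1]
finger_gap: 0.0348
grasp_force: 60.6
```

```bash
python3 - <<'E'
from h import *
from scipy.optimize import least_squares
s=read_camera("scene");e=sense()["eef_pos"];print(e,sense()["ee_rot"])
zf=e[2]-.0512
def circ(p,fixr=None):
    f=lambda q:np.hypot(p[:,0]-q[0],p[:,1]-q[1])-(q[2] if fixr is None else fixr)
    r=least_squares(f,[*p.mean(0),32],loss="soft_l1");return r.x.round(1),np.abs(f(r.x)).mean().round(2)
def low(c):  # bottom-most contour point per column (front edge)
    return np.array([[u,c[c[:,0]==u,1].max()+.5] for u in np.unique(c[:,0])])
for c in blobs(s,(270,190,350,270),(105,120,40),(125,255,255),60):
    l=low(c);l=l[3:-3];p=onz("scene",l,zf)[:,:2]*1000;print("foot",len(l),c.min(0),c.max(0),circ(p),circ(p,32))
# mixer top corners in scene: white quad
for c in blobs(s,(255,215,355,300),(0,0,100),(179,40,255),300):
    print("deck",c.min(0),c.max(0))
B=cv2.resize(s[190:300,250:360],(600,600),interpolation=cv2.INTER_CUBIC)
cv2.imwrite("pics/low.png",B[:,:,::-1])
E
```

```text
[ 0.52096855 -0.01745342  0.12149518] [ 3.14073100e+00 -2.34699887e-04  1.10277035e+00]
foot 18 [294 237] [317 251] (array([523.6, -19.3,  32.2]), np.float64(1.22)) (array([523.9, -19.2,  32. ]), np.float64(1.22))
deck [267 229] [343 287]
```

View pics/low.png

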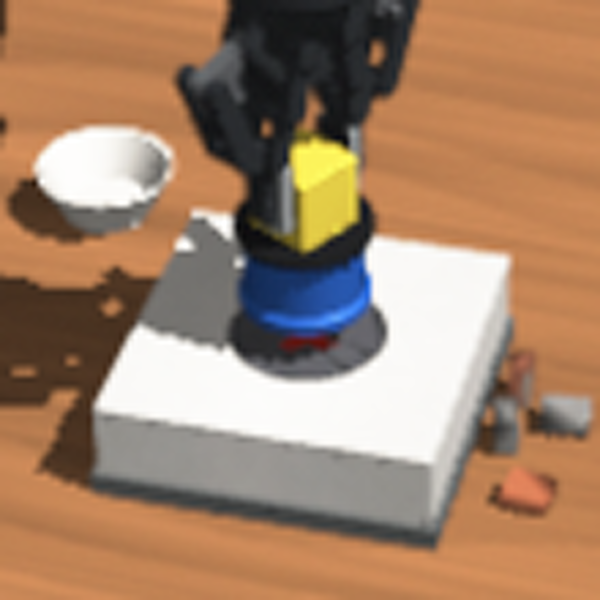

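The foot reads (523.8, -19.2) and the slot (524.8, -18.1) in the same camera, so a nudge of about 0.6 mm in x and y is enough. I'll descend slowly and watch the force.

>>> apply_moves:
  commands:
    - [[0.8,0.3,0,0,0,0,1],[0,0,2,0,0,0,1],[0,0,2,0,0,0,1],[0,0,2,0,0,0,1],[0,0,2,0,0,0,1],[0,0,1,0,0,0,1],[0,0,0,0,0,0,1]]

```text
clock: 18.35
eef_pos: [0.5212, -0.0171, 0.1126]
ee_rot: [-3.141, 0.0, 1.102]
contact_force: [-1.4, 0.7, 3.2]
finger_gap: 0.0348
grasp_force: 61.3
```

>>> apply_moves:
  commands:
    - [[0,0,2,0,0,0,1],[0,0,2,0,0,0,1],[0,0,2,0,0,0,1],[0,0,0,0,0,0,1],[0,0,0,0,0,0,1]]

```text
clock: 18.85
eef_pos: [0.5213, -0.0171, 0.1063]
ee_rot: [3.142, -0.0, 1.102]
contact_force: [-2.3, 0.3, 5.1]
finger_gap: 0.0349
grasp_force: 61.6
```

>>> apply_moves:
  commands:
    - [[0,0,2,0,0,0,1],[0,0,2,0,0,0,1],[0,0,1,0,0,0,1],[0,0,1,0,0,0,1],[0,0,0,0,0,0,1],[0,0,0,0,0,0,1]]

```text
clock: 19.45
eef_pos: [0.5213, -0.0171, 0.1012]
ee_rot: [3.142, 0.0, 1.102]
contact_force: [-5.2, 1.0, 10.0]
finger_gap: 0.035
grasp_force: 62.1
```

>>> apply_moves:
  commands:
    - [[0,0,1,0,0,0,1],[0,0,0,0,0,0,1],[0,0,0,0,0,0,1]]

```text
clock: 19.75
eef_pos: [0.5213, -0.0171, 0.1011]
ee_rot: [-3.142, 0.0, 1.102]
contact_force: [-6.9, 1.4, 16.0]
finger_gap: 0.0353
grasp_force: 62.8
```

>>> apply_moves:
  commands:
    - [[-0.2,-0.4,0.7,0,0,0,1],[0,0,0.5,0,0,0,1],[0,0,0,0,0,0,1],[0,0,0,0,0,0,1],[0,0,0,0,0,0,1]]

```text
clock: 20.25
eef_pos: [0.5213, -0.0171, 0.101]
ee_rot: [3.141, -0.0, 1.103]
contact_force: [-9.4, 2.4, 22.3]
finger_gap: 0.0353
grasp_force: 63.8
```

```bash
python3 - <<'E'
from h import *
s=read_camera("scene");print(sense()["contact_force"],sense()["eef_pos"])
B=cv2.resize(s[180:300,220:370],(750,600),interpolation=cv2.INTER_CUBIC)
cv2.imwrite("pics/home.png",B[:,:,::-1])
E
```

```text
[-9.40706771  1.82079391 21.08177242] [ 0.52129043 -0.01709587  0.10106009]
```

View pics/home.png

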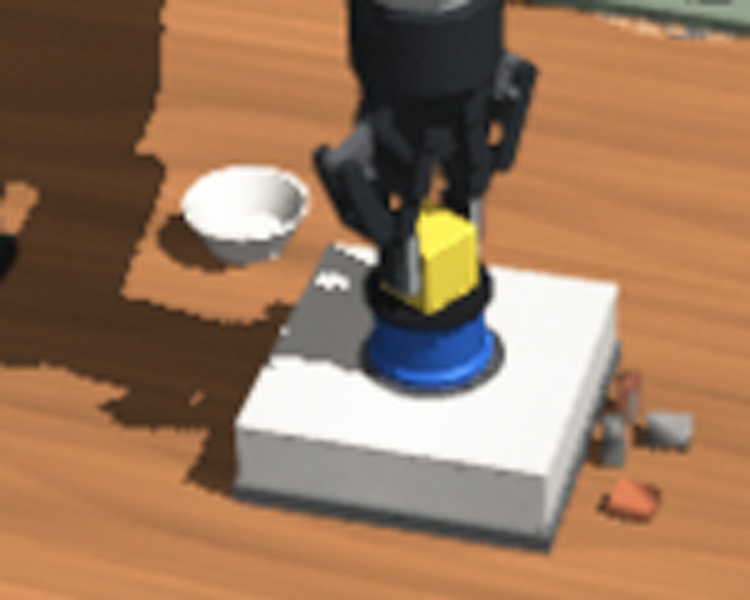

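The pot's foot sits flush on the drive plate at (430,365), the deck is clear, and all four chips are on the table. The arm presses down with about 21 N, well above the 10 N spring. I'm handing the job in.

```bash
python3 -c "from workcell import *; print(sign_off())"
```

```text
the job is handed in; nothing more can be done
None
```

I wiped all four chips off the deck onto the table with the scraper, set the scraper down clear of the mixer, and handed in with the pot meshed, fully home and pressed down at about 21 N; the robot clock was at about 20 s.

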